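Axle station changeover: box the bushes, set the stop, zero the counter

ROBOT

A 6-joint arm with a two-finger parallel gripper is mounted at the origin on the work surface. World frame = base frame: x ahead of the robot, y to its left, z up, the work surface at z = 0. Lengths are in m, angles in rad, forces in N, time in s.
With the tool pointing down it reaches from about 0.375 to 0.9 m from the base axis. Payload 3.1 kg.
Tool frame: the origin (TCP) lies midway between the tips of the shut fingers; the grasp point (between the pads) lies 19 mm behind it; z points along the fingers, y is the line along which they close (so a half turn about z gives the same grasp; the last joint's range is limited). The gripper opens to 87 mm and grips with 3 to 60 N. Pads are 19 mm wide; open, the fingers measure 117 mm over their backs; the gripper's body (75 mm by 190 mm) begins 51 mm behind the grasp point.
Start: joints at [1.081, 0.527, 1.433, -0, 1.181, -0.178], TCP at [0.192, 0.595, 0.223] pointing down, gripper open.
Joint ranges: [-3.08, 3.08], [-0.75, 2.2], [0.22, 2.44], [-1.43, 4.57], [0, 2.65], [-2.85, 2.85]. Speed limits (rad/s): [2.79, 2.79, 3.14, 3.14, 3.14, 3.14].

INTERFACE

Orientations are given as a unit quaternion [x, y, z, w].
In Python, from rig import get_obs, cams, job gives the robot as it stands.
- The arm moves only by the tool servo_tool, never from a script. Its argument "moves" is text: rows parted by semicolons, each of 5 numbers parted by spaces: the shift along the tool's x, y, z in m, then the turn about the tool's z in degrees, then the finger opening in m, from 0 to 0.087. In form: dx dy dz spin claw; .... A call has 1 to 10 rows; each row is the pose to reach, as a shift and turn from the pose commanded when the call began, along the tool's axes at that moment; what a row does not reach only later rows make up. A row lasts 1/12 s, in which the tool goes at most 41.7 mm and 7.16 degrees, less where a joint would pass 70% of its speed; a pose out of reach is approached as far as the arm can. A call with a gripper value outside its range is refused whole. The fingers move at their own pace and stop on an object; "grip_force" is the grip in N (left out, the last holds). Time passes only in rows, so rows that repeat a pose let the fingers close. It gives the time, the measured TCP pose, the force, the opening and the grip force at its end, in the units of the state.
- get_obs(): the state, without advancing time (a new reading comes with each control period).
- cams.camera(name): name is "side" or "top" or "wrist"; returns the picture (420x560x3 uint8, blue, green, red); there is no depth.
- cams.camera_model(name): a dict with "fx", "fy", "cx", "cy" (pixels), "R" (3x3) and "t" (3): a world point X has camera coordinates R X + t. Camera axes: x right, y down, z forward; pixel columns grow to the right and rows downward; lengths in m; the calibration is good to about 2 mm. A picture is of the moment at which its call begins: read the wrist's pose just before it. camera_model takes no time and is no camera call; for the wrist camera it gives the pose at the moment of the call.
- job.hand_in(): hands the job in; it is judged then, once.
The state is a dict: "time": time; "q": joint angles; "joint_velocities": joint speeds; "joint_torque": joint torques, N m; "position": TCP position; "tool_rot": TCP orientation; "ft_force": force on the tool from outside, world axes, zero at the start; "moment": the same for the moment, N m; "grip_width": finger opening in m; "grip_force": force on a finger pad.
Only numpy, scipy, OpenCV 4.12 (cv2) and the standard library are available. Lean on these libraries where they do the work, as an engineer would, in place of code of your own. Each camera call takes 0.05 s, during which the arm holds its last target. There are 200 camera calls.

TASK

Change the axle station over for the next batch: slide the kit box's cover fully open, put every brass flanged bush into the compartment, and then slide the cover fully shut over them. Also slide the stop collar along the gauge bar so that it sits centred on the yellow mark, and turn the piece counter's reset knob back to its zero stop. Leave the grey rubber buffers and the tools where they are.

Things in the scene. Friction and masses are not known exactly. Their poses are not given: they have to be found in the camera images.
- box: green steel kit box fixed to the bench. Origin: on the bench under the centre of the open compartment. Compartment: inside 164 mm along the box's x, 100 mm along its y; floor 6 mm above the bench, walls 8 mm thick, rim 52 mm above the bench. A solid deck of the same height, 180 mm along x, adjoins it on the +y side, from y = +58 to y = +170 mm; the cover lies over it when open.
- cover (a joint): flat aluminium cover of the kit box, 174 x 114 mm, 4 mm thick, its top 56.5 mm above the bench; slides along the box's y. Value in m: 0 = fully shut over the compartment (end stop), 0.108 = fully open over the deck (end stop). It stays where it is left; about 2 N to move.
- cover_handle (a point): grip point of the cover's orange upright handle rib: 60 mm long along the box's x, 12 mm thick along its y, standing 36 mm above the top of the cover (its top is 10 mm above this point, the cover's top 26 mm below it). With the cover shut the rib lies at y = +30 mm of the box. Its axes are those of the box.
- bush1: brass flanged bush (one of up to four alike, some may be absent): square flange 32 x 32 mm, 8 mm thick, at its foot, and on it a round barrel 24 mm in diameter; 38 mm tall in all, 0.08 to 0.13 kg, standing upright loose on the bench. Origin: centre of the flange's underside; z up the barrel; x and y square to the flange's sides.
- bush2: brass flanged bush (one of up to four alike, some may be absent): square flange 32 x 32 mm, 8 mm thick, at its foot, and on it a round barrel 24 mm in diameter; 38 mm tall in all, 0.08 to 0.13 kg, standing upright loose on the bench. Origin: centre of the flange's underside; z up the barrel; x and y square to the flange's sides.
- bush3: brass flanged bush (one of up to four alike, some may be absent): square flange 32 x 32 mm, 8 mm thick, at its foot, and on it a round barrel 24 mm in diameter; 38 mm tall in all, 0.08 to 0.13 kg, standing upright loose on the bench. Origin: centre of the flange's underside; z up the barrel; x and y square to the flange's sides.
- bush4: brass flanged bush (one of up to four alike, some may be absent): square flange 32 x 32 mm, 8 mm thick, at its foot, and on it a round barrel 24 mm in diameter; 38 mm tall in all, 0.08 to 0.13 kg, standing upright loose on the bench. Origin: centre of the flange's underside; z up the barrel; x and y square to the flange's sides.
- bar: length gauge fixed to the bench: blue base plate 70 x 270 mm, 12 mm thick, with a 14 mm steel bar along its y, 45 mm above the bench, between two end posts 64 mm tall. Origin: on the bench under the middle of the bar.
- collar (a joint): black stop collar on the gauge bar (36 mm in diameter, 26 mm long along the bar). Value in m, growing along the gauge's +y from 0 (collar centre 80 mm on the -y side of the gauge's origin) to 0.16 (80 mm on the +y side). It stays where it is left; about 2 N to move.
- collar_tab (a point): grip point of the collar's red upright tab: 14 mm thick along the bar, 30 mm wide across it, its top 10 mm above this point and 101 mm above the bench; the top of the black collar is 28 mm below this point. The tab is over the collar's centre. Axes as the gauge's.
- stop_mark (a point): centre of the yellow mark strip, 5 mm wide, painted across the gauge's base plate under the bar: the collar's centre belongs at the same place along the bar.
- counter: grey piece counter fixed to the bench, 110 x 100 mm, 45 mm tall, with the reset knob on top. Origin: on the bench under its centre. A yellow tick on its top, on the +x side of the knob, shows the zero direction.
- knob (a joint): reset knob on the counter; value in rad, 0 = zero stop (the white pointer at the yellow tick, towards the counter's +x), growing clockwise seen from above to 2.8; so it is turned counterclockwise to zero. It stays where it is left; about 0.03 N m to turn.
- knob_grip (a point): grip point on the knob's vertical axis, 8 mm off the counter's origin towards its +x. The knob's black bar grip is 48 mm long, 12 mm thick, its top 12 mm above this point; a round disc 52 mm in diameter lies 22 mm below this point. x: along the bar, towards the white pointer; it turns with the knob.
- buffer1: grey rubber buffer, a bare cylinder 30 mm in diameter, 22 mm tall, standing loose among the bushes; not to be moved. Origin: centre of its underside.
- buffer2: second grey rubber buffer, like buffer1; not to be moved.
- hammer: hammer lying on the bench, not to be moved.
- screwdriver: screwdriver lying on the bench, not to be moved.
- wrench: wrench lying on the bench, not to be moved.
Things that resemble listed ones, but are neither listed nor needed, are in the scene too. Leave any blue look-alike of the bush4 alone. Leave any blue look-alike of the bush3 alone.

How it is judged:
On the way, in this order (a step that is already met when the one before it is completed fails the run):
1. the cover is slid open (value of joint cover above 0.09 m), for 0.2 s.
2. every bush is in the compartment with the cover still open (x of bush1 in the frame of box between -0.082 and 0.082 m and y of bush1 in the frame of box between -0.05 and 0.05 m and z of bush1 in the frame of box between -0.002 and 0.035 m and x of bush2 in the frame of box between -0.082 and 0.082 m and y of bush2 in the frame of box between -0.05 and 0.05 m and z of bush2 in the frame of box between -0.002 and 0.035 m and x of bush3 in the frame of box between -0.082 and 0.082 m and y of bush3 in the frame of box between -0.05 and 0.05 m and z of bush3 in the frame of box between -0.002 and 0.035 m and x of bush4 in the frame of box between -0.082 and 0.082 m and y of bush4 in the frame of box between -0.05 and 0.05 m and z of bush4 in the frame of box between -0.002 and 0.035 m and value of joint cover above 0.05 m), for 0.2 s.
3. the cover is slid fully shut over the bushes (value of joint cover below 0.005 m and x of bush1 in the frame of box between -0.082 and 0.082 m and y of bush1 in the frame of box between -0.05 and 0.05 m and z of bush1 in the frame of box between -0.002 and 0.035 m and x of bush2 in the frame of box between -0.082 and 0.082 m and y of bush2 in the frame of box between -0.05 and 0.05 m and z of bush2 in the frame of box between -0.002 and 0.035 m and x of bush3 in the frame of box between -0.082 and 0.082 m and y of bush3 in the frame of box between -0.05 and 0.05 m and z of bush3 in the frame of box between -0.002 and 0.035 m and x of bush4 in the frame of box between -0.082 and 0.082 m and y of bush4 in the frame of box between -0.05 and 0.05 m and z of bush4 in the frame of box between -0.002 and 0.035 m), for 0.2 s.
At the end, for the whole second after the job is handed in: Cover shut to within 5 mm of its stop with every bush inside the compartment, collar centred on the yellow mark within 5 mm along the bar, reset knob within 0.09 rad of its zero stop, everything at rest (all of step 3 and y of collar_tab in the frame of stop_mark between -0.005 and 0.005 m and value of joint knob below 0.09 rad and velocity of joint each of collar, cover below 0.01 m/s); the robot touches nothing.
It fails at once if a grey buffer is moved more than 45 mm (distance of any of buffer1, buffer2 from where it was at the start of the episode above 0.045 m).
It fails at once if a tool is moved more than 40 mm (distance of any of hammer, screwdriver, wrench from where it was at the start of the episode above 0.04 m).
Of bush1, bush2, bush3, bush4 only 3 to 4 are there at a start; the rules pass over those that are not, and their reading is None.
At some moment in a run one of bush1, bush2, bush3, bush4 may be knocked a few centimetres aside while the robot is not near it.
Once in a run the grip may slacken for a moment while it holds something.
It also fails if it takes over 205 s, if anything falls off the work surface, if the arm or the gripper's body presses on something with over 40 N, if the wrist force passes 120 N, or if a joint passes its speed limit or range.

## Working session

There is one attempt and no reset: what is moved stays moved. The work goes in short steps, Python scripts to look and compute and a tool call to move; the robot and the scene stay as the last step left them, time stands still between calls to the robot, and variables do not carry over. Pictures are saved under pics/ and viewed, at most 14 in all, crops included, and the job is handed in when it is done.

Besides the shell and the picture viewer there is one more tool, called after "Call:" in YAML: its name, and indented under it one key for each argument. servo_tool: Moves the arm, as the interface text tells. Its arguments: {"type":"object","properties":{"moves":{"type":"string"},"grip_force":{"type":"number"}},"required":["moves"]}

```bash
ls; mkdir -p pics; python3 - <<'E'
from rig import get_obs,cams,job
import cv2
print(get_obs())
for n in("top","side"):
    cv2.imwrite(f"pics/{n}0.png",cams.camera(n)); print(n,cams.camera_model(n))
E
```

```text
pics
{'time': 0.0, 'q': array([ 1.08050757e+00,  5.28497752e-01,  1.43392837e+00, -3.69406724e-05,
        1.18140427e+00, -1.78452529e-01]), 'joint_velocities': array([ 0.00052549,  0.00106804,  0.0005713 , -0.00031781,  0.00151099,
        0.00046118]), 'joint_torque': array([ 1.97054243e-05, -4.40033340e+01, -1.76591241e+01,  6.33000769e-02,
        5.80991060e-02, -1.44478104e-04]), 'position': array([0.19134726, 0.59419627, 0.22154396]), 'tool_rot': array([ 1.55280097e-01,  9.87869849e-01, -1.06250759e-03, -3.51050572e-04]), 'ft_force': array([0.81330573, 0.69480456, 0.02610661]), 'moment': array([ 0.00790218,  0.0150683 , -0.00469619]), 'grip_force': 0.0, 'grip_width': 0.08677836611314145}
top {'fx': 399.19460907704695, 'fy': 399.19460907704695, 'cx': 281.83085864915444, 'cy': 212.617576542266, 'R': array([[-0.01756303, -0.99980074, -0.00948824],
       [-0.98480514,  0.01893786, -0.1726273 ],
       [ 0.17277259,  0.00631221, -0.98494151]]), 't': array([-0.04066459,  0.57675673,  1.02852715])}
side {'fx': 447.7059272908275, 'fy': 447.7059272908275, 'cx': 276.2373372973356, 'cy': 214.15712444446243, 'R': array([[-0.96926278, -0.24601111, -0.00286442],
       [-0.13328524,  0.53484741, -0.83437   ],
       [ 0.20679632, -0.80834199, -0.55119734]]), 't': array([0.54214995, 0.16603615, 0.94039025])}
```

View pics/top0.png

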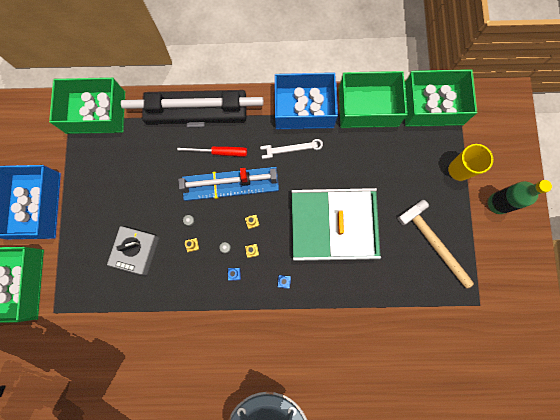

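View pics/side0.png

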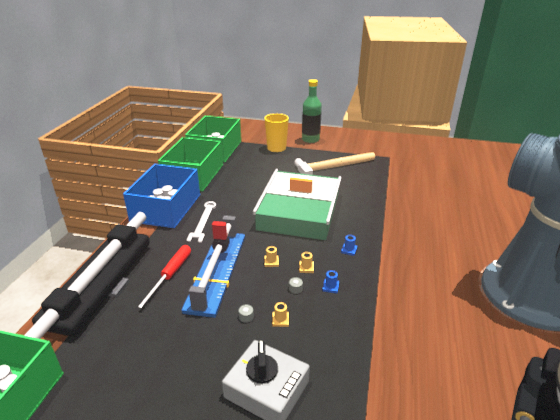

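The top view shows brass bushes at (252,221), (192,244) and (252,250). Things that could be mistaken for them are the blue look-alikes at (234,273) and (285,282), and the buffers at (188,220) and (225,247). The rest of the station: box around (335,225) with its orange rib at (341,222), collar tab (244,176), yellow mark (215,186), counter (132,249). I choose the three yellow ones and will check them in one close crop.

```bash
cat > h.py <<'E'
import numpy as np, cv2
from rig import get_obs,cams,job
def ray(m,u,v,z):
    d=m["R"].T@np.array([(u-m["cx"])/m["fx"],(v-m["cy"])/m["fy"],1]); c=-m["R"].T@m["t"]
    return c+d*(z-c[2])/d[2]
def proj(m,X):
    p=m["R"]@np.array(X)+m["t"]; return np.array([m["fx"]*p[0]/p[2]+m["cx"],m["fy"]*p[1]/p[2]+m["cy"]])
def blobs(img,lo,hi,amin=15):
    mask=cv2.inRange(cv2.cvtColor(img,cv2.COLOR_BGR2HSV),lo,hi)
    n,l,s,c=cv2.connectedComponentsWithStats(mask)
    return [(s[i,4],c[i].round(1),s[i,:4],cv2.minAreaRect(np.argwhere(l==i)[:,::-1].astype(np.float32))) for i in range(1,n) if s[i,4]>=amin]
E
python3 - <<'E'
from h import *
i=cv2.imread("pics/top0.png");m=cams.camera_model("top")
for n,lo,hi in(("yellow",(18,120,90),(32,255,255)),("orange",(8,180,150),(18,255,255)),("red",(0,180,100),(6,255,255))):
  for a,c,b,r in blobs(i,lo,hi):
    if 60<c[0]<480 and 110<c[1]<310: print(n,a,c,b,r[2], [ray(m,*c,z)[:2].round(3) for z in(.012,.03,.082)])
s=np.hstack([cv2.resize(i[160:310,100:300],None,fx=3.,fy=3.,interpolation=cv2.INTER_CUBIC)])
cv2.imwrite("pics/c1.png",s)
cv2.imwrite("pics/c2.png",cv2.resize(i[180:270,280:390],None,fx=5.,fy=5.,interpolation=cv2.INTER_CUBIC))
E
```

```text
yellow 1159 [471.  162.1] [448 144  46  37] 45.0 [array([ 0.718, -0.592]), array([ 0.713, -0.584]), array([ 0.697, -0.558])]
yellow 15 [213.8 173.5] [212 171   5   8] 18.434947967529297 [array([0.7  , 0.141]), array([0.694, 0.138]), array([0.68 , 0.128])]
yellow 26 [215.2 192.5] [214 185   4  14] 90.0 [array([0.644, 0.136]), array([0.64 , 0.133]), array([0.628, 0.124])]
yellow 88 [340.9 221.5] [339 211   5  22] 85.91438293457031 [array([ 0.554, -0.215]), array([ 0.552, -0.212]), array([ 0.544, -0.205])]
yellow 122 [251.8 221.5] [245 215  14  14] 74.05460357666016 [array([0.559, 0.033]), array([0.556, 0.032]), array([0.548, 0.027])]
yellow 128 [191.7 244.9] [185 238  14  14] 80.53767395019531 [array([0.497, 0.2  ]), array([0.495, 0.196]), array([0.49 , 0.183])]
yellow 120 [251.7 250.7] [245 244  14  14] 80.53767395019531 [array([0.478, 0.034]), array([0.476, 0.032]), array([0.472, 0.028])]
red 267 [228.7 150.8] [211 146  36  10] 1.9749339818954468 [array([0.766, 0.099]), array([0.76 , 0.096]), array([0.742, 0.089])]
red 77 [243.1 174.3] [240 168   7  14] 90.0 [array([0.695, 0.057]), array([0.69 , 0.055]), array([0.676, 0.05 ])]
```

View pics/c1.png

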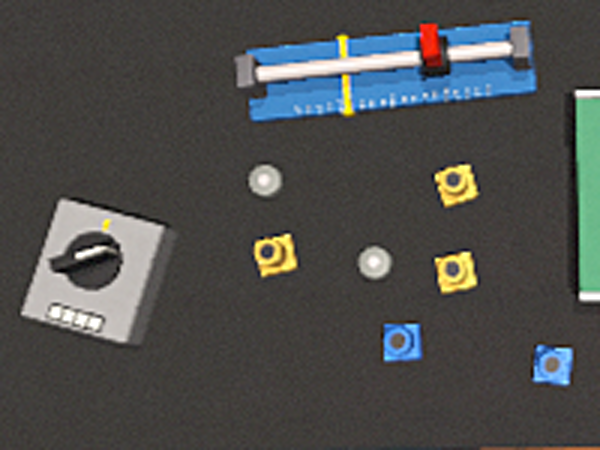

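View pics/c2.png

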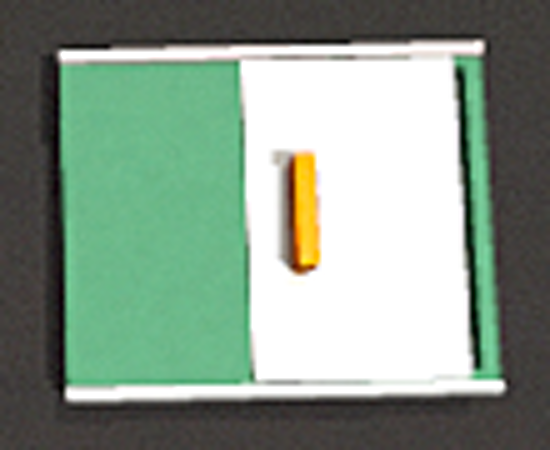

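The crop confirms three brass bushes at crop (455,185), (275,253) and (455,272), with blue ones at (402,342) and (552,365) and the buffers grey. The cover stands slightly ajar at its −y end, and the knob pointer aims right of the tick, about 65° clockwise.

```bash
cat >> h.py <<'E'
def tri(uv1,uv2):
    A=[];b=[]
    for n,uv in(("top",uv1),("side",uv2)):
        m=cams.camera_model(n);c=-m["R"].T@m["t"];d=m["R"].T@np.array([(uv[0]-m["cx"])/m["fx"],(uv[1]-m["cy"])/m["fy"],1]);d/=np.linalg.norm(d)
        P=np.eye(3)-np.outer(d,d);A.append(P);b.append(P@c)
    return np.linalg.solve(sum(A),sum(b))
def tool():
    from scipy.spatial.transform import Rotation as Ro
    o=get_obs();return o,np.array(o["position"]),Ro.from_quat(o["tool_rot"]).as_matrix()
def go(x,y,z,yaw=None):
    "yaw: world direction (deg) of closing line; prints shift in tool axes"
    o,p,R=tool(); d=R.T@(np.array([x,y,z])-p); s=0
    cur=np.degrees(np.arctan2(R[1,1],R[0,1]))
    if yaw is not None:
        s=-((yaw-cur+90)%180-90)   # tool z is down
    q6=np.degrees(o["q"][5])
    print("shift",d.round(4),"spin",round(s,1),"yaw",round(cur,1),"q6",round(q6,1),"p",p.round(4),"w",round(o["grip_width"],4),"t",round(o["time"],2))
E
python3 - <<'E'
from h import *
m=cams.camera_model("top")
c=[ray(m,280+u/5,180+v/5,.055)[:2] for u,v in((60,50),(485,42),(505,390),(68,400))]
print(np.round(c,4),[round(float(np.linalg.norm(c[i]-c[(i+1)%4])),3) for i in range(4)])
e1=c[0]-c[1];e2=c[3]-c[2];yw=[np.degrees(np.arctan2(e[1],e[0])) for e in(e1,e2)];print("box y dir",yw)
print("handle top ray",ray(m,340.9,221.5,.088))
print("tab",tri((243.1,174),(220,230)))
i=cv2.imread("pics/side0.png")
for n,lo,hi in(("yel",(18,120,90),(32,255,255)),("or",(5,180,120),(18,255,255)),("red",(0,180,100),(5,255,255))):
  for a,cc,b,r in blobs(i,lo,hi,10):
    if 130<cc[0]<390 and 150<cc[1]<400: print(n,a,cc,b)
g=cv2.resize(i[310:420,210:320],None,fx=4,fy=4,interpolation=cv2.INTER_CUBIC)
j=cv2.imread("pics/top0.png")
k=cv2.resize(j[150:210,170:290],None,fx=4,fy=4,interpolation=cv2.INTER_CUBIC)
t=cv2.resize(j[215:285,95:175],None,fx=4,fy=4,interpolation=cv2.INTER_CUBIC)
C=np.zeros((540,780,3),np.uint8);C[:440,:440]=g;C[:280,450:770]=t;C[290:530,300:780]=k
cv2.imwrite("pics/c3.png",C)
go(.546,-.208,.15,90)
E
```

```text
[[ 0.6368 -0.08  ]
 [ 0.6367 -0.3105]
 [ 0.4488 -0.31  ]
 [ 0.4478 -0.0801]] [0.23, 0.188, 0.23, 0.189]
box y dir [np.float64(89.9722343536284), np.float64(90.26740575862783)]
handle top ray [ 0.54293393 -0.20413203  0.088     ]
tab [0.676263   0.04992862 0.08102695]
yel 10 [154.3 151.5] [151 150   7   3]
yel 35 [300.6 179.3] [290 178  22   4]
yel 56 [270.8 251.1] [266 246  11  13]
yel 40 [306.8 255.9] [302 252  10  10]
yel 65 [271.3 261. ] [264 255  15  11]
yel 61 [305.  266.5] [299 261  15  11]
yel 20 [195.4 278.2] [193 276   8   5]
yel 42 [220.7 281.6] [209 279  20   9]
yel 196 [280.1 315.7] [272 302  17  25]
yel 11 [244.5 361.1] [242 360   6   3]
red 41 [218.8 223.6] [213 222  13   4]
red 315 [176.6 261. ] [161 245  30  34]
shift [-0.5836 -0.6547  0.0727] spin -17.9 yaw 72.1 q6 -10.2 p [0.1914 0.5943 0.2217] w 0.0874 t 0.1
```

View pics/c3.png

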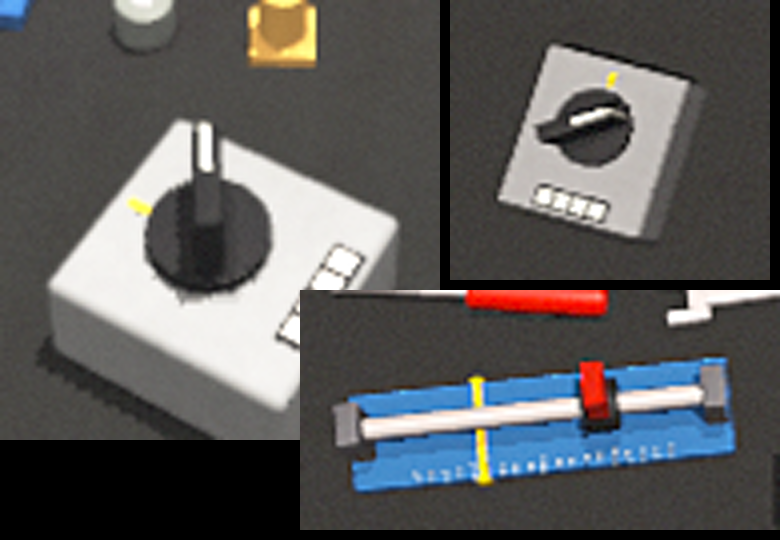

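The crops show the knob's white pointer at crop (600,115), well clockwise of the tick at (612,80), and the gauge mark at (480,430) with the tab at (593,390). The box origin comes out near (0.543,-0.251) with yaw about 0, and its 230 x 188 mm outline fits the sizes given. The cover is about 17 mm open, so I go to the handle.

Call:
servo_tool:
  moves: "-0.194 -0.218 0 0 0.06; -0.194 -0.218 0 0 0.06; -0.194 -0.218 0 0 0.06; -0.194 -0.218 0 0 0.06; -0.194 -0.218 0 0 0.06; -0.194 -0.218 0 0 0.06; -0.194 -0.218 0 0 0.06; -0.194 -0.218 0 0 0.06"
  grip_force: 20

```text
time: 0.77
position: [0.3113, 0.3221, 0.2222]
tool_rot: [0.159, 0.987, -0.002, -0.0]
ft_force: [-0.6, -0.4, -0.6]
grip_width: 0.0601
grip_force: 0.0
```

Call:
servo_tool:
  moves: "-0.194 -0.218 0 0 0.06; -0.194 -0.218 0 0 0.06; -0.194 -0.218 0 0 0.06; -0.194 -0.218 0 0 0.06; -0.194 -0.218 0 0 0.06; -0.194 -0.218 0 0 0.06; -0.194 -0.218 0 0 0.06; -0.194 -0.218 0 0 0.06"

```text
time: 1.43
position: [0.4322, 0.0548, 0.223]
tool_rot: [0.159, 0.987, -0.001, 0.003]
ft_force: [1.4, 0.2, -0.5]
grip_width: 0.0597
grip_force: 0.0
```

Call:
servo_tool:
  moves: "-0.194 -0.218 0 -18 0.06; -0.194 -0.218 0 -18 0.06; -0.194 -0.218 0 -18 0.06; -0.194 -0.218 0 -18 0.06; -0.194 -0.218 0 -18 0.06; -0.194 -0.218 0.05 -18 0.06; -0.194 -0.218 0.05 -18 0.06; -0.194 -0.218 0.05 -18 0.06; -0.194 -0.218 0.05 -18 0.06; -0.194 -0.218 0.05 -18 0.06"

```text
time: 2.27
position: [0.5446, -0.2057, 0.1712]
tool_rot: [-0.0, 1.0, 0.001, -0.001]
ft_force: [-0.5, 0.8, 0.0]
grip_width: 0.0601
grip_force: 0.0
```

```bash
python3 - <<'E'
from h import *
go(.543,-.204,.066,90)
m=cams.camera_model("wrist");i=cams.camera("wrist");cv2.imwrite("pics/w1.png",i)
print({k:np.round(v,3) for k,v in m.items()})
for a,c,b,r in blobs(i,(5,150,120),(20,255,255),100): print(a,c,b,r[2],ray(m,*c,.0925).round(4))
E
```

```text
shift [0.0013 0.0015 0.1052] spin 0.1 yaw 90.1 q6 -121.8 p [ 0.5446 -0.2057  0.1712] w 0.0601 t 2.27
{'fx': np.float64(357.362), 'fy': np.float64(357.362), 'cx': np.float64(281.931), 'cy': np.float64(215.607), 'R': array([[-0.003,  1.   ,  0.003],
       [ 0.968,  0.002,  0.25 ],
       [ 0.25 ,  0.004, -0.968]]), 't': array([ 0.207, -0.544,  0.206])}
366 [543.9 131.2] [538 111  22  38] 78.69007110595703 [ 0.4805 -0.0331  0.0925]
1255 [287.  217.1] [279 175  17  86] 90.0 [ 0.5396 -0.2026  0.0925]
289 [533.9 210.7] [518 196  37  40] 78.69007110595703 [ 0.5346 -0.03    0.0925]
```

Call:
servo_tool:
  moves: "0 0.002 0.05 0 0.06; 0 0.002 0.08 0 0.06; 0 0.002 0.105 0 0.06; 0 0.002 0.105 0 0.06; 0 0.002 0.105 0 0.0; 0 0.002 0.105 0 0.0; 0 0.002 0.105 0 0.0; 0 0.002 0.105 0 0.0; 0 0.002 0.105 0 0.0; 0 0.002 0.105 0 0.0"
  grip_force: 20

```text
time: 3.15
position: [0.5456, -0.2045, 0.0687]
tool_rot: [-0.001, 1.0, -0.001, 0.001]
ft_force: [-0.5, 0.5, -0.5]
grip_width: 0.0282
grip_force: 0.0
```

Call:
servo_tool:
  moves: "0 0.015 0 0 0.0; 0 0.03 0 0 0.0; 0 0.045 0 0 0.0; 0 0.06 0 0 0.0; 0 0.075 0 0 0.0; 0 0.085 0 0 0.0; 0 0.09 0 0 0.0; 0 0.093 0 0 0.0; 0 0.093 0 0 0.0"

```text
time: 3.9
position: [0.546, -0.11, 0.0682]
tool_rot: [-0.001, 1.0, 0.0, 0.001]
ft_force: [4.3, 1.7, 6.5]
grip_width: 0.0118
grip_force: 20.0
```

Call:
servo_tool:
  moves: "0 0.004 0 0 0.0; 0 0.008 0 0 0.0; 0 0.008 0 0 0.0"

```text
time: 4.15
position: [0.5461, -0.1085, 0.0682]
tool_rot: [-0.003, 1.0, -0.005, 0.001]
ft_force: [-0.2, -18.7, 3.6]
grip_width: 0.0119
grip_force: 20.0
```

Call:
servo_tool:
  moves: "0 -0.004 0 0 0.04; 0 -0.004 0 0 0.04; 0 -0.004 0 0 0.04; 0 -0.004 0 0 0.04; 0 -0.004 0 0 0.04; 0 -0.004 0 0 0.04; 0 -0.004 -0.04 0 0.05; 0 -0.004 -0.08 0 0.05; 0 -0.004 -0.12 0 0.05; 0 -0.004 -0.12 0 0.05"

```text
time: 4.98
position: [0.5495, -0.1085, 0.1948]
tool_rot: [-0.002, 1.0, -0.003, 0.007]
ft_force: [1.5, -0.6, 0.8]
grip_width: 0.049
grip_force: 0.0
```

```bash
python3 - <<'E'
from h import *
m=cams.camera_model("top");i=cams.camera("top");cv2.imwrite("pics/t2.png",i)
for a,c,b,r in blobs(i,(10,120,90),(32,255,255),60):
    if 60<c[0]<440 and 150<c[1]<310: print(a,c,ray(m,*c,.088).round(4), ray(m,*c,.02).round(4))
go(.556,.033,.2,90)
E
```

```text
132 [438.2 252. ] [ 0.4596 -0.4486  0.088 ] [ 0.4642 -0.4745  0.02  ]
138 [191.6 244.7] [0.4899 0.1822 0.088 ] [0.4965 0.1982 0.02  ]
shift [-0.0088  0.1408 -0.0086] spin 0.2 yaw 90.2 q6 -112.8 p [ 0.5477 -0.1079  0.1918] w 0.0494 t 5.03
```

Call:
servo_tool:
  moves: "-0.01 0.04 -0.01 0 0.05; -0.01 0.08 -0.01 0 0.05; -0.01 0.12 -0.01 0 0.05; -0.01 0.141 -0.01 0 0.05; -0.01 0.141 -0.01 0 0.05; -0.01 0.141 -0.01 0 0.05"

```text
time: 5.53
position: [0.5533, 0.0353, 0.1964]
tool_rot: [-0.003, 1.0, -0.0, -0.001]
ft_force: [-0.1, -1.0, 0.3]
grip_width: 0.0504
grip_force: 0.0
```

```bash
python3 - <<'E'
from h import *
go(.556,.033,.2,90)
m=cams.camera_model("wrist");i=cams.camera("wrist");cv2.imwrite("pics/w2.png",i)
for a,c,b,r in blobs(i,(15,100,60),(34,255,255),200): print(a,c,b,r[2],r[1],ray(m,*c,.02).round(4))
E
```

```text
shift [-0.0027 -0.0023 -0.0036] spin 0.3 yaw 90.3 q6 -98.2 p [0.5533 0.0353 0.1964] w 0.0504 t 5.53
1178 [284.2 117.5] [264  97  42  43] 79.3803482055664 (37.779151916503906, 37.226287841796875) [0.4795 0.0363 0.02  ]
1427 [459.6 139.2] [437 119  52  41] 82.14668273925781 (36.75546646118164, 50.28257369995117) [0.4977 0.1998 0.02  ]
853 [ 93.6 199.5] [ 84 163  20  74] 83.75808715820312 (73.76322174072266, 12.68994426727295) [ 0.5576 -0.148   0.02  ]
1072 [282.8 200.8] [262 181  42  41] 73.3007583618164 (37.642578125, 34.86488342285156) [0.5576 0.0356 0.02  ]
777 [155.  294.2] [146 263  24  63] 3.1798300743103027 (21.910655975341797, 62.4592399597168) [ 0.6579 -0.0966  0.02  ]
867 [409.  294.5] [395 262  25  65] 88.36341857910156 (64.23092651367188, 23.50469398498535) [0.6564 0.168  0.02  ]
6070 [374.4 347.6] [159 336 401  20] 90.0 (19.0, 400.0) [0.7198 0.1365 0.02  ]
```

View pics/w2.png

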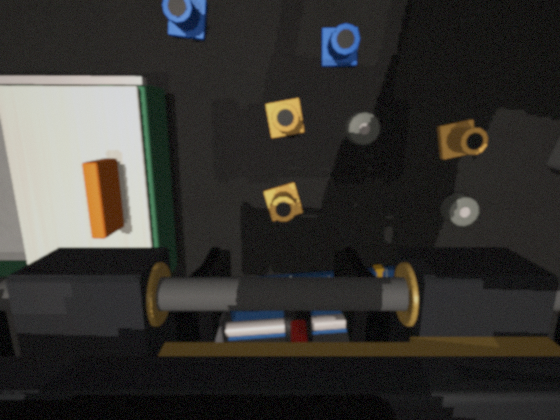

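The wrist view shows bush A's bore at (283,209), C's at (286,117) and B's at (475,141). The blue ones are at (182,12) and (342,42), the buffers at (362,128) and (462,210).

```bash
cat >> h.py <<'E'
def flange(m,i):
    "bushes: barrel-top from dark bore near yellow blob -> world xy at z=.038; and flange centroid"
    for a,c,b,r in blobs(i,(15,100,60),(34,255,255),300):
        print(a,c.round(0),"ctr@.02",ray(m,*c,.02)[:2].round(4))
E
python3 - <<'E'
from h import *
m=cams.camera_model("wrist")
for n,u in(("A",(283,209)),("C",(286,117)),("B",(475,141))): print(n,ray(m,*u,.038).round(4))
go(.556,.033,.06,90)
E
```

```text
A [0.5621 0.0346 0.038 ]
C [0.4799 0.0366 0.038 ]
B [0.4993 0.2038 0.038 ]
shift [-0.0026 -0.0011  0.1365] spin 0.2 yaw 90.2 q6 -98.2 p [0.5537 0.0341 0.1965] w 0.05 t 5.58
```

Call:
servo_tool:
  moves: "-0.006 0 0.04 0 0.05; -0.006 0 0.08 0 0.05; -0.006 0 0.12 0 0.05; -0.006 0 0.15 0 0.05; -0.006 0 0.17 0 0.05; -0.006 0 0.183 0 0.05; -0.006 0 0.183 0 0.05; -0.006 0 0.183 0 0.0; -0.006 0 0.183 0 0.0; -0.006 0 0.183 0 0.0"
  grip_force: 25

```text
time: 6.42
position: [0.5615, 0.0332, 0.0157]
tool_rot: [-0.001, 1.0, -0.0, 0.001]
ft_force: [-0.1, 0.1, -0.7]
grip_width: 0.0375
grip_force: 0.0
```

Call:
servo_tool:
  moves: "0 0 0 0 0.0; 0 0 0 0 0; 0 0 0 0 0.0; 0 0 -0.03 0 0.0; 0 0 -0.06 0 0.0; 0 0 -0.1 0 0.0; 0 0 -0.12 0 0; 0 0 -0.12 0 0"

```text
time: 7.08
position: [0.5638, 0.0336, 0.1396]
tool_rot: [-0.001, 1.0, -0.001, 0.005]
ft_force: [0.4, 0.1, -0.9]
grip_width: 0.0233
grip_force: 25.0
```

```bash
python3 - <<'E'
from h import *
go(.493,-.248,.13,90)
go(.493,-.248,.025,90)
E
```

```text
shift [ 0.0717 -0.2814  0.0093] spin 0.2 yaw 90.2 q6 -98.1 p [0.5638 0.0336 0.1396] w 0.0233 t 7.08
shift [ 0.0728 -0.2812  0.1143] spin 0.2 yaw 90.2 q6 -98.1 p [0.5638 0.0336 0.1396] w 0.0233 t 7.08
```

Call:
servo_tool:
  moves: "0.01 -0.04 0 0 0.0; 0.02 -0.08 0 0 0.0; 0.03 -0.12 0 0 0; 0.04 -0.16 0 0 0; 0.05 -0.2 0 0 0; 0.06 -0.24 0 0 0; 0.07 -0.275 0 0 0; 0.072 -0.281 0 0 0; 0.072 -0.281 0 0 0; 0.072 -0.281 0 0 0"

```text
time: 7.92
position: [0.4882, -0.2464, 0.1336]
tool_rot: [-0.0, 1.0, 0.001, -0.001]
ft_force: [0.4, -0.4, -1.8]
grip_width: 0.0236
grip_force: 25.0
```

```bash
python3 - <<'E'
from h import *
go(.493,-.248,.025,90)
m=cams.camera_model("wrist");i=cams.camera("wrist");cv2.imwrite("pics/w3.png",i)
E
```

```text
shift [-0.0051 -0.0018  0.1086] spin 0.1 yaw 90.1 q6 -128.6 p [ 0.4882 -0.2464  0.1336] w 0.0236 t 7.92
```

View pics/w3.png

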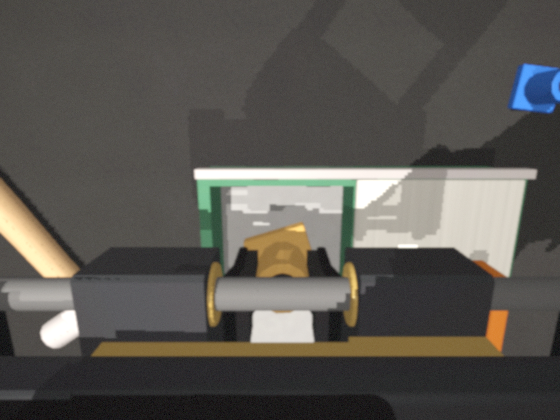

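The wrist view shows the bush held at (283,255), centred between the compartment walls at columns 222 and 343. I lower it and release.

Call:
servo_tool:
  moves: "-0.005 0 0.04 0 0.0; -0.005 0 0.07 0 0.0; -0.005 0 0.095 0 0; -0.005 0 0.109 0 0; -0.005 0 0.109 0 0; -0.005 0 0.109 0 0; -0.005 0 0.109 0 0.04; -0.005 0 0.109 0 0.04; -0.005 0 0.109 0 0.04; -0.005 0 0.109 0 0.04"

```text
time: 8.8
position: [0.4947, -0.2476, 0.0267]
tool_rot: [-0.001, 1.0, -0.001, 0.001]
ft_force: [-0.3, 0.3, 0.3]
grip_width: 0.038
grip_force: 0.0
```

Call:
servo_tool:
  moves: "0 0 0 0 0.04; 0 0 -0.04 0 0.04; 0 0 -0.08 0 0.04; 0 0 -0.12 0 0.04; 0 0 -0.14 0 0.04; 0 0 -0.14 0 0.04"

```text
time: 9.3
position: [0.497, -0.2496, 0.1711]
tool_rot: [-0.001, 1.0, -0.004, 0.005]
ft_force: [0.3, 0.0, 0.5]
grip_width: 0.0401
grip_force: 0.0
```

```bash
python3 - <<'E'
from h import *
go(.48,.036,.17,90)
m=cams.camera_model("wrist");i=cams.camera("wrist");flange(m,i)
E
```

```text
shift [ 0.0163  0.2856 -0.0011] spin 0.1 yaw 90.1 q6 -128.3 p [ 0.497  -0.2496  0.1711] w 0.0401 t 9.3
1123 [ 51. 183.] ctr@.02 [ 0.483  -0.4571]
951 [288. 196.] ctr@.02 [ 0.4929 -0.2462]
802 [177. 294.] ctr@.02 [ 0.5911 -0.3529]
781 [387. 295.] ctr@.02 [ 0.59   -0.1489]
6767 [350. 348.] ctr@.02 [ 0.6495 -0.1814]
```

Bush A sits in the compartment at (0.493,-0.246). Next is bush C.

Call:
servo_tool:
  moves: "0.01 0.04 0 0 0.05; 0.016 0.08 0 0 0.05; 0.016 0.12 0 0 0.05; 0.016 0.16 0 0 0.05; 0.016 0.2 0 0 0.05; 0.016 0.24 0 0 0.05; 0.016 0.275 0 0 0.05; 0.016 0.286 0 0 0.05; 0.016 0.286 0 0 0.05; 0.016 0.286 0 0 0.05"

```text
time: 10.18
position: [0.4769, 0.0386, 0.1647]
tool_rot: [-0.002, 1.0, -0.0, -0.001]
ft_force: [0.5, -0.7, -0.1]
grip_width: 0.0501
grip_force: 0.0
```

```bash
python3 - <<'E'
from h import *
go(.48,.036,.014,90)
m=cams.camera_model("wrist");i=cams.camera("wrist");flange(m,i);cv2.imwrite("pics/w4.png",i)
E
```

```text
shift [-0.0033 -0.0026  0.1507] spin 0.2 yaw 90.2 q6 -99.0 p [0.4769 0.0386 0.1647] w 0.0501 t 10.18
1295 [253. 160.] ctr@.02 [0.4387 0.0127]
1690 [463. 226.] ctr@.02 [0.4963 0.2004]
855 [155. 294.] ctr@.02 [ 0.5653 -0.0812]
856 [408. 294.] ctr@.02 [0.564  0.1581]
6359 [373. 348.] ctr@.02 [0.6218 0.1285]
```

Bush C has been knocked to about (0.439,0.013), so I look before reaching.

View pics/w4.png

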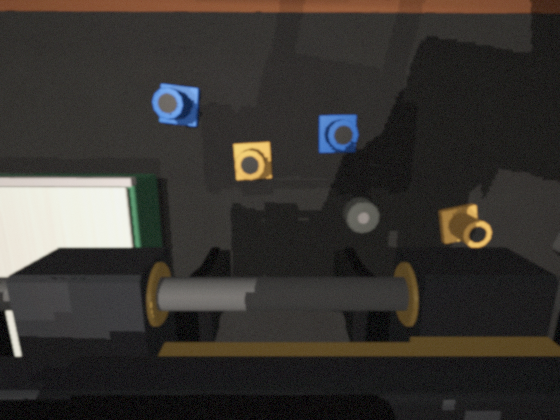

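Bush C stands upright with its bore at (250,165), between the blues at (175,104) and (338,134).

```bash
python3 - <<'E'
from h import *
m=cams.camera_model("wrist")
print(ray(m,250,165,.038),ray(m,338,134,.02),ray(m,180,104,.02))
go(.440,.0125,.014,90)
E
```

```text
[0.44173215 0.01115925 0.038     ] [0.41748164 0.08409456 0.02      ] [ 0.39392555 -0.04721757  0.02      ]
shift [ 0.0372 -0.0251  0.151 ] spin 0.1 yaw 90.1 q6 -99.0 p [0.4773 0.0378 0.1649] w 0.0497 t 10.23
```

Call:
servo_tool:
  moves: "0.037 -0.025 0 0 0.046; 0.037 -0.025 0.03 0 0.046; 0.037 -0.025 0.07 0 0.046; 0.037 -0.025 0.11 0 0.046; 0.037 -0.025 0.135 0 0.046; 0.037 -0.025 0.151 0 0.046; 0.037 -0.025 0.151 0 0.046; 0.037 -0.025 0.151 0 0.0; 0.037 -0.025 0.151 0 0.0; 0.037 -0.025 0.151 0 0.0"

```text
time: 11.07
position: [0.4415, 0.0128, 0.0156]
tool_rot: [-0.001, 1.0, -0.0, 0.001]
ft_force: [-0.7, 0.2, -0.3]
grip_width: 0.0335
grip_force: 0.0
```

Call:
servo_tool:
  moves: "0 0 0 0 0.0; 0 0 0 0 0; 0 0 0 0 0.0; 0 0 -0.03 0 0.0; 0 0 -0.06 0 0.0; 0 0 -0.1 0 0.0; 0 0 -0.125 0 0; 0 0 -0.125 0 0"

```text
time: 11.73
position: [0.4435, 0.0133, 0.1442]
tool_rot: [-0.002, 1.0, -0.001, 0.005]
ft_force: [0.4, -0.0, -1.2]
grip_width: 0.0235
grip_force: 25.0
```

```bash
python3 - <<'E'
from h import *
go(.544,-.248,.025,90)
E
```

```text
shift [-0.0984 -0.2613  0.1208] spin 0.2 yaw 90.2 q6 -103.0 p [0.4435 0.0133 0.1442] w 0.0235 t 11.73
```

Call:
servo_tool:
  moves: "-0.015 -0.04 0 0 0.0; -0.03 -0.08 0 0 0.0; -0.045 -0.12 0 0 0; -0.06 -0.16 0 0 0; -0.075 -0.2 0 0 0; -0.09 -0.24 0 0 0; -0.1 -0.261 0 0 0; -0.1 -0.261 0 0 0; -0.1 -0.261 0 0 0; -0.1 -0.261 0 0 0"

```text
time: 12.57
position: [0.5396, -0.2457, 0.1382]
tool_rot: [-0.001, 1.0, 0.001, -0.002]
ft_force: [0.2, 0.3, -0.9]
grip_width: 0.0234
grip_force: 25.0
```

```bash
python3 - <<'E'
from h import *
go(.544,-.248,.025,90)
m=cams.camera_model("wrist");i=cams.camera("wrist");flange(m,i)
E
```

```text
shift [-0.0048 -0.0026  0.1132] spin 0.1 yaw 90.1 q6 -125.4 p [ 0.5396 -0.2457  0.1382] w 0.0234 t 12.57
2391 [ 39. 185.] ctr@.02 [ 0.5189 -0.4393]
1346 [281. 153.] ctr@.02 [ 0.4934 -0.2466]
397 [ 28. 205.] ctr@.02 [ 0.5355 -0.4505]
2654 [282. 250.] ctr@.02 [ 0.5737 -0.246 ]
589 [213. 294.] ctr@.02 [ 0.6136 -0.3055]
610 [351. 294.] ctr@.02 [ 0.6129 -0.1858]
6180 [310. 348.] ctr@.02 [ 0.6663 -0.2202]
```

Call:
servo_tool:
  moves: "-0.006 -0.001 0.04 0 0.0; -0.006 -0.001 0.075 0 0.0; -0.006 -0.001 0.1 0 0; -0.006 -0.001 0.113 0 0; -0.006 -0.001 0.113 0 0; -0.006 -0.001 0.113 0 0; -0.006 -0.001 0.113 0 0.04; -0.006 -0.001 0.113 0 0.04; -0.006 -0.001 0.113 0 0.04; -0.006 -0.001 0.113 0 0.04"

```text
time: 13.45
position: [0.5479, -0.2487, 0.028]
tool_rot: [-0.001, 1.0, -0.001, 0.001]
ft_force: [0.3, 0.0, -0.4]
grip_width: 0.0383
grip_force: 0.0
```

Call:
servo_tool:
  moves: "0 0 0 0 0.04; 0 0 -0.04 0 0.04; 0 0 -0.08 0 0.04; 0 0 -0.12 0 0.04; 0 0 -0.14 0 0.04; 0 0 -0.14 0 0.04"

```text
time: 13.95
position: [0.5503, -0.2503, 0.1727]
tool_rot: [-0.001, 1.0, -0.004, 0.005]
ft_force: [0.2, -1.1, -0.1]
grip_width: 0.0399
grip_force: 0.0
```

Call:
servo_tool:
  moves: "0 0.04 0 0 0.05; 0.005 0.08 0 0 0.05; 0.01 0.12 0 0 0.05; 0.02 0.16 0 0 0.05; 0.025 0.2 0 0 0.05; 0.03 0.24 0 0 0.05; 0.035 0.28 0 0 0.05; 0.04 0.32 0 0 0.05; 0.045 0.36 0 0 0.05; 0.05 0.4 0 0 0.05"

```text
time: 14.78
position: [0.4949, 0.1534, 0.1659]
tool_rot: [-0.001, 1.0, -0.0, -0.001]
ft_force: [2.4, 0.0, -0.8]
grip_width: 0.0503
grip_force: 0.0
```

```bash
python3 - <<'E'
from h import *
go(.498,.2,.18,90)
m=cams.camera_model("top");i=cams.camera("top");flange(m,i)
E
```

```text
shift [-0.0032  0.0466 -0.0141] spin 0.1 yaw 90.1 q6 -85.3 p [0.4949 0.1534 0.1659] w 0.0503 t 14.78
10400 [79. 34.] ctr@.02 [1.1441 0.554 ]
3478 [504.  44.] ctr@.02 [ 1.0783 -0.7214]
1179 [471. 162.] ctr@.02 [ 0.7159 -0.5885]
779 [443. 252.] ctr@.02 [ 0.4643 -0.4878]
```

Call:
servo_tool:
  moves: "-0.001 0.04 0 0 0.05; -0.001 0.047 0 0 0.05; -0.001 0.047 0 0 0.05; -0.001 0.047 0 0 0.05"

```text
time: 15.17
position: [0.4964, 0.1985, 0.1659]
tool_rot: [-0.002, 1.0, -0.0, -0.001]
ft_force: [1.1, 0.3, 0.4]
grip_width: 0.0502
grip_force: 0.0
```

```bash
python3 - <<'E'
from h import *
go(.498,.2,.014,90)
m=cams.camera_model("wrist");i=cams.camera("wrist");flange(m,i);cv2.imwrite("pics/w5.png",i)
E
```

```text
shift [-0.0018  0.0017  0.1519] spin 0.2 yaw 90.2 q6 -80.4 p [0.4964 0.1985 0.1659] w 0.0502 t 15.17
963 [290. 204.] ctr@.02 [0.4975 0.2054]
871 [155. 294.] ctr@.02 [0.5858 0.0781]
886 [409. 294.] ctr@.02 [0.5844 0.3185]
6675 [373. 348.] ctr@.02 [0.6426 0.289 ]
```

Call:
servo_tool:
  moves: "-0.003 0.004 0.03 0 0.05; -0.003 0.004 0.07 0 0.05; -0.003 0.004 0.11 0 0.05; -0.003 0.004 0.135 0 0.05; -0.003 0.004 0.151 0 0.05; -0.003 0.004 0.151 0 0.05; -0.003 0.004 0.151 0 0.0; -0.003 0.004 0.151 0 0.0; -0.003 0.004 0.151 0 0.0; -0.003 0.004 0.151 0 0.0"

```text
time: 16.05
position: [0.5012, 0.2027, 0.0171]
tool_rot: [-0.001, 1.0, 0.0, 0.002]
ft_force: [0.6, -0.8, -0.1]
grip_width: 0.031
grip_force: 0.0
```

Call:
servo_tool:
  moves: "0 0 0 0 0.0; 0 0 0 0 0; 0 0 0 0 0.0; 0 0 -0.03 0 0.0; 0 0 -0.06 0 0.0; 0 0 -0.1 0 0.0; 0 0 -0.125 0 0; 0 0 -0.125 0 0"

```text
time: 16.72
position: [0.5035, 0.2037, 0.146]
tool_rot: [-0.001, 1.0, 0.001, 0.006]
ft_force: [0.9, -0.1, -0.8]
grip_width: 0.0229
grip_force: 25.0
```

```bash
python3 - <<'E'
from h import *
go(.596,-.248,.025,90)
E
```

```text
shift [-0.0898 -0.4522  0.1211] spin 0.2 yaw 90.2 q6 -79.9 p [0.5035 0.2037 0.146 ] w 0.0229 t 16.72
```

Call:
servo_tool:
  moves: "-0.008 -0.04 0 0 0; -0.016 -0.08 0 0 0; -0.024 -0.12 0 0 0; -0.032 -0.16 0 0 0; -0.04 -0.2 0 0 0; -0.045 -0.226 0 0 0; -0.045 -0.226 0 0 0"

```text
time: 17.3
position: [0.5473, -0.0285, 0.14]
tool_rot: [0.001, 1.0, -0.001, 0.001]
ft_force: [0.1, -0.4, -1.3]
grip_width: 0.0235
grip_force: 25.0
```

Call:
servo_tool:
  moves: "-0.008 -0.04 0 0 0; -0.016 -0.08 0 0 0; -0.024 -0.12 0 0 0; -0.032 -0.16 0 0 0; -0.04 -0.2 0 0 0; -0.046 -0.226 0 0 0; -0.046 -0.226 0 0 0; -0.046 -0.226 0 0 0"

```text
time: 17.97
position: [0.5915, -0.2496, 0.1393]
tool_rot: [-0.0, 1.0, 0.001, -0.001]
ft_force: [-0.3, 0.2, -1.2]
grip_width: 0.0235
grip_force: 25.0
```

```bash
python3 - <<'E'
from h import *
go(.597,-.248,.025,90)
m=cams.camera_model("wrist");i=cams.camera("wrist");flange(m,i)
E
```

```text
shift [-0.0056  0.0014  0.1143] spin 0.0 yaw 90.0 q6 -122.9 p [ 0.5915 -0.2496  0.1393] w 0.0235 t 17.97
1515 [286.  86.] ctr@.02 [ 0.4959 -0.2469]
3539 [ 34. 130.] ctr@.02 [ 0.5284 -0.4403]
1342 [284. 154.] ctr@.02 [ 0.546  -0.2488]
2764 [281. 248.] ctr@.02 [ 0.6237 -0.2507]
539 [213. 294.] ctr@.02 [ 0.6665 -0.3099]
542 [351. 294.] ctr@.02 [ 0.6664 -0.1898]
6126 [313. 348.] ctr@.02 [ 0.7195 -0.2217]
```

Call:
servo_tool:
  moves: "-0.005 0.002 0.04 0 0.0; -0.005 0.002 0.075 0 0.0; -0.005 0.002 0.1 0 0; -0.005 0.002 0.113 0 0; -0.005 0.002 0.113 0 0; -0.005 0.002 0.113 0 0; -0.005 0.002 0.113 0 0.04; -0.005 0.002 0.113 0 0.04; -0.005 0.002 0.113 0 0.04; -0.005 0.002 0.113 0 0.04"

```text
time: 18.85
position: [0.5979, -0.2475, 0.0291]
tool_rot: [-0.001, 1.0, -0.001, 0.001]
ft_force: [0.3, 0.4, 0.3]
grip_width: 0.0378
grip_force: 0.0
```

Call:
servo_tool:
  moves: "0 0 0 0 0.04; 0 0 -0.04 0 0.04; 0 0 -0.08 0 0.04; 0 0 -0.12 0 0.04; 0 0 -0.14 0 0.04; 0 0 -0.14 0 0.04"

```text
time: 19.35
position: [0.6005, -0.2492, 0.1743]
tool_rot: [-0.001, 1.0, -0.003, 0.005]
ft_force: [0.7, 0.2, 0.4]
grip_width: 0.04
grip_force: 0.0
```

```bash
python3 - <<'E'
from h import *
go(.544,-.11,.066,90)
m=cams.camera_model("wrist");i=cams.camera("wrist");flange(m,i)
m=cams.camera_model("top");i=cams.camera("top");flange(m,i);cv2.imwrite("pics/t5.png",i)
E
```

```text
shift [0.0574 0.1401 0.1067] spin 0.1 yaw 90.1 q6 -122.5 p [ 0.6005 -0.2492  0.1743] w 0.04 t 19.35
4363 [45. 96.] ctr@.02 [ 0.5128 -0.4519]
1251 [288.  76.] ctr@.02 [ 0.4961 -0.2466]
1109 [285. 138.] ctr@.02 [ 0.5466 -0.2487]
1080 [286. 192.] ctr@.02 [ 0.594  -0.2472]
710 [176. 295.] ctr@.02 [ 0.697  -0.3539]
695 [387. 294.] ctr@.02 [ 0.6952 -0.1477]
6168 [352. 348.] ctr@.02 [ 0.7554 -0.1784]
10411 [79. 34.] ctr@.02 [1.1441 0.554 ]
3070 [513.  46.] ctr@.02 [ 1.0725 -0.7483]
375 [443.  45.] ctr@.02 [ 1.08   -0.5418]
1180 [471. 162.] ctr@.02 [ 0.7159 -0.5885]
676 [443. 253.] ctr@.02 [ 0.4624 -0.4882]
```

View pics/t5.png

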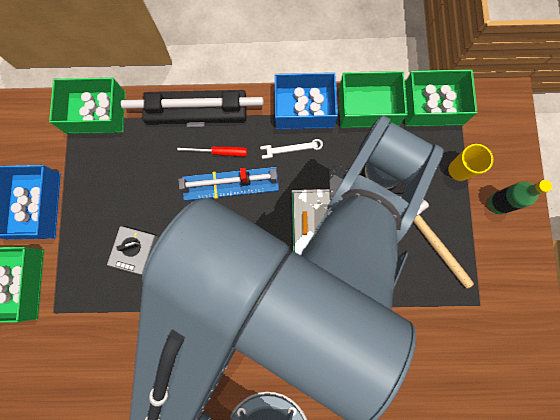

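All three bushes are in the compartment, at x = 0.496, 0.547 and 0.594 and y = -0.247. The top view shows the gauge, tools and counter undisturbed. I shut the cover now.

Call:
servo_tool:
  moves: "0.02 0.035 0 0 0.04; 0.035 0.07 0 0 0.04; 0.05 0.105 0 0 0.04; 0.056 0.139 0 0 0.04; 0.056 0.139 0 0 0.04; 0.056 0.139 0.04 0 0.04; 0.056 0.139 0.08 0 0.04; 0.056 0.139 0.106 0 0.04; 0.056 0.139 0.106 0 0.04; 0.056 0.139 0.106 0 0.0"
  grip_force: 20

```text
time: 20.28
position: [0.5393, -0.1079, 0.0591]
tool_rot: [-0.001, 1.0, 0.001, -0.002]
ft_force: [0.4, -0.5, 0.1]
grip_width: 0.038
grip_force: 0.0
```

Call:
servo_tool:
  moves: "0 0 0 0 0.0; 0 0 0 0 0; 0 0 0 0 0.0; 0 0 0 0 0.0; 0 0 0 0 0.0; 0 0 0 0 0.0"

```text
time: 20.78
position: [0.5407, -0.1086, 0.0615]
tool_rot: [-0.001, 1.0, -0.0, -0.0]
ft_force: [-0.3, -2.1, -2.5]
grip_width: 0.0119
grip_force: 20.0
```

Call:
servo_tool:
  moves: "0 -0.015 0 0 0.0; 0 -0.03 0 0 0; 0 -0.045 0 0 0.0; 0 -0.06 0 0 0.0; 0 -0.075 0 0 0.0; 0 -0.088 0 0 0.0; 0 -0.098 0 0 0; 0 -0.105 0 0 0; 0 -0.108 0 0 0; 0 -0.111 0 0 0"

```text
time: 21.62
position: [0.5406, -0.2167, 0.0615]
tool_rot: [0.0, 1.0, 0.003, -0.0]
ft_force: [4.0, 15.0, 4.9]
grip_width: 0.0118
grip_force: 20.0
```

Call:
servo_tool:
  moves: "0 0 0 0 0.0; 0 -0.002 0 0 0; 0 -0.002 0 0 0.0"

```text
time: 21.87
position: [0.5406, -0.2167, 0.0615]
tool_rot: [-0.0, 1.0, 0.004, -0.001]
ft_force: [2.6, 11.4, 3.7]
grip_width: 0.0117
grip_force: 20.0
```

Call:
servo_tool:
  moves: "0 0.003 0 0 0.04; 0 0.003 0 0 0.04; 0 0.003 0 0 0.04; 0 0.003 0 0 0.04; 0 0.003 0 0 0.04; 0 0.003 0 0 0.04; 0 0.003 -0.04 0 0.05; 0 0.003 -0.08 0 0.05; 0 0.003 -0.12 0 0.05; 0 0.003 -0.14 0 0.05"

```text
time: 22.7
position: [0.543, -0.2197, 0.2062]
tool_rot: [-0.001, 1.0, -0.002, 0.003]
ft_force: [0.8, -0.9, 0.5]
grip_width: 0.0493
grip_force: 0.0
```

Call:
servo_tool:
  moves: "-0.02 0.04 0 0 0.06; -0.04 0.08 0 0 0.06; -0.06 0.12 0 0 0.06; -0.08 0.16 0 0 0.06; -0.1 0.2 0 0 0.06; -0.12 0.24 0 0 0.06; -0.136 0.264 0 0 0.06; -0.136 0.264 0 0 0.06"

```text
time: 23.37
position: [0.6792, 0.0525, 0.2016]
tool_rot: [-0.004, 1.0, 0.001, 0.002]
ft_force: [0.4, -0.6, 0.6]
grip_width: 0.0599
grip_force: 0.0
```

```bash
python3 - <<'E'
from h import *
go(.676,.05,.074,95)
m=cams.camera_model("wrist");i=cams.camera("wrist");cv2.imwrite("pics/w6.png",i)
m=cams.camera_model("top");i=cams.camera("top");cv2.imwrite("pics/t6.png",i)
for a,c,b,r in blobs(i,(8,150,90),(20,255,255),30): print(a,c,ray(m,*c,.088).round(4))
for u in((213.8,173.5),(215.2,192.5)): print(ray(m,*u,.012))
E
```

```text
shift [ 0.0037 -0.0029  0.1276] spin -4.6 yaw 90.4 q6 -95.5 p [0.6792 0.0525 0.2016] w 0.0599 t 23.37
89 [469.   17.1] [ 1.1218 -0.592   0.088 ]
95 [456.   23.4] [ 1.1029 -0.5535  0.088 ]
150 [446.8  44.2] [ 1.0392 -0.5219  0.088 ]
55101 [428.3 303.1] [ 0.3329 -0.4131  0.088 ]
450 [264.4  97.9] [ 0.8897 -0.0093  0.088 ]
421 [144.2  90.5] [0.919  0.3226 0.088 ]
5267 [ 31.3 146.1] [0.7646 0.6217 0.088 ]
103 [131.3 114.2] [0.8502 0.355  0.088 ]
[0.69954361 0.14098017 0.012     ]
[0.64393957 0.13635479 0.012     ]
```

View pics/w6.png

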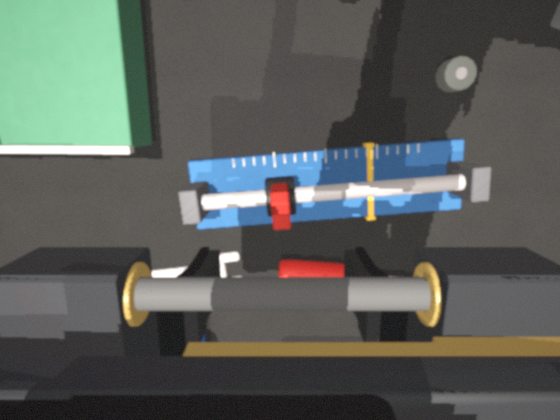

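The wrist view shows the red tab at (281,212) and the yellow strip from (369,145) to (372,218).

```bash
cat >> h.py <<'E'
def mark(name):
    m=cams.camera_model(name);i=cams.camera(name)
    M=cv2.inRange(cv2.cvtColor(i,cv2.COLOR_BGR2HSV),(16,120,80),(34,255,255))
    out=[]
    for v in range(420):
        for_u=np.flatnonzero(M[v])
        if len(for_u)==0: continue
        P=np.array([ray(m,u,v,.012)[:2] for u in for_u])
        out+= [p for p in P if .63<p[0]<.715 and .10<p[1]<.17]
    return np.array(out)
E
python3 - <<'E'
from h import *
from rig import cams
for n in("wrist","top"):
    P=mark(n); vx=cv2.fitLine(P.astype(np.float32),cv2.DIST_HUBER,0,.001,.001).ravel()
    print(n,len(P),P.mean(0).round(4),np.degrees(np.arctan2(vx[1],vx[0])),P.min(0),P.max(0))
m=cams.camera_model("wrist")
i=cv2.imread("pics/w6.png")
for a,c,b,r in blobs(i,(0,180,90),(6,255,255),50): print("red",a,c,b,ray(m,*c,.09).round(4))
# base plate long edge (bottom in image)
for u in((189,161),(463,141),(199,228),(461,208)): print(ray(m,*u,.012).round(4))
go(.676,.05,.074,95)
E
```

```text
wrist 338 [0.667  0.1399] 5.307902 [0.63028752 0.12968149] [0.70802083 0.14908417]Traceback (most recent call last):
  File "<stdin>", line 4, in <module>
cv2.error: OpenCV(4.12.0) /io/opencv/modules/imgproc/src/linefit.cpp:618: error: (-215:Assertion failed) npoints2 >= 0 || npoints3 >= 0 in function 'fitLine'
```

```bash
python3 - <<'E'
from h import *
m=cams.camera_model("wrist")
i=cv2.imread("pics/w6.png")
for a,c,b,r in blobs(i,(0,180,90),(6,255,255),50): print("red",a,c,b,ray(m,*c,.09).round(4))
c=[ray(m,*u,.012)[:2] for u in((189,161),(463,141),(199,228),(461,208))]
print(np.round(c,4)); 
for e in(c[1]-c[0],c[3]-c[2]): print(np.linalg.norm(e),np.degrees(np.arctan2(e[1],e[0])))
go(.676,.05,.074,95)
E
```

```text
red 469 [280.4 207.9] [271 184  19  45] [0.6719 0.0434 0.09  ]
red 736 [311.6 267.1] [279 260  65  16] [0.7219 0.0693 0.09  ]
[[ 0.6435 -0.0466]
 [ 0.6231  0.2195]
 [ 0.7119 -0.0405]
 [ 0.6897  0.2262]]
0.2668476107940911 94.36746092085089
0.267629532303274 94.76560775010304
shift [-0.0005  0.0048  0.1271] spin -4.9 yaw 90.1 q6 -95.7 p [0.6757 0.0453 0.2011] w 0.0601 t 23.57
```

Call:
servo_tool:
  moves: "0 0.004 0 -5 0.05; 0 0.004 0.03 -5 0.05; 0 0.004 0.07 -5 0.05; 0 0.004 0.1 -5 0.05; 0 0.004 0.12 -5 0.05; 0 0.004 0.126 -5 0.05; 0 0.004 0.126 -5 0.05; 0 0.004 0.126 -5 0.0; 0 0.004 0.126 -5 0.0; 0 0.004 0.126 -5 0.0"
  grip_force: 20

```text
time: 24.4
position: [0.6779, 0.0496, 0.0778]
tool_rot: [-0.045, 0.999, -0.0, 0.002]
ft_force: [0.5, -0.3, 0.1]
grip_width: 0.0369
grip_force: 0.0
```

Call:
servo_tool:
  moves: "0 0 0 0 0.0; 0 0 0 0 0; 0 0 0 0 0.0; 0 0 0 0 0; 0 0 0 0 0; 0 0 0 0 0"

```text
time: 24.9
position: [0.6767, 0.0505, 0.0762]
tool_rot: [-0.045, 0.999, 0.0, 0.0]
ft_force: [-1.1, 1.7, 3.4]
grip_width: 0.0138
grip_force: 20.0
```

```bash
python3 - <<'E'
from h import *
o,p,R=tool();d=np.array([-np.sin(np.radians(4.8)),np.cos(np.radians(4.8))])
print("to mark",(np.array([.667,.1399])-p[:2])@d,(np.array([.672,.1385])-p[:2])@d)
go(.676,.05,.074,95)
E
```

```text
to mark 0.08990252824814357 0.0880890490285327
shift [ 0.0007 -0.0004  0.0022] spin 0.1 yaw 95.1 q6 -100.3 p [0.6767 0.0505 0.0762] w 0.0138 t 24.9
```

Call:
servo_tool:
  moves: "0 0.015 0 0 0; 0 0.03 0 0 0; 0 0.045 0 0 0; 0 0.06 0 0 0; 0 0.072 0 0 0; 0 0.082 0 0 0; 0 0.087 0 0 0; 0 0.089 0 0 0; 0 0.089 0 0 0; 0 0.089 0 0 0"

```text
time: 25.73
position: [0.6687, 0.1416, 0.0761]
tool_rot: [-0.045, 0.999, 0.001, 0.001]
ft_force: [0.7, 1.6, 5.3]
grip_width: 0.0139
grip_force: 20.0
```

Call:
servo_tool:
  moves: "0 0 0 0 0; 0 0 0 0 0; 0 0 0 0 0.04; 0 0 0 0 0.04; 0 0 0 0 0.04; 0 0 0 0 0.04; 0 0 0 0 0.04; 0 0 -0.04 0 0.05; 0 0 -0.08 0 0.05; 0 0 -0.12 0 0.05"

```text
time: 26.57
position: [0.6676, 0.1387, 0.1953]
tool_rot: [-0.045, 0.999, 0.0, -0.002]
ft_force: [1.8, -0.0, 0.3]
grip_width: 0.0479
grip_force: 0.0
```

Call:
servo_tool:
  moves: "0.03 0 0 0 0.05; 0.04 0 -0.01 0 0.05; 0.04 0 -0.02 0 0.05; 0.04 0 -0.02 0 0.05; 0.04 0 -0.02 0 0.05; 0.04 0 -0.02 0 0.05; 0.04 0 -0.02 0 0.05"

```text
time: 27.15
position: [0.6289, 0.1351, 0.2142]
tool_rot: [-0.045, 0.999, 0.0, -0.001]
ft_force: [0.1, 0.6, -1.0]
grip_width: 0.0503
grip_force: 0.0
```

```bash
python3 - <<'E'
from h import *
m=cams.camera_model("wrist");i=cams.camera("wrist");cv2.imwrite("pics/w7.png",i)
s=cams.camera("side");cv2.imwrite("pics/s7.png",s)
go(.48,.37,.2,95)
C=np.zeros((420,780,3),np.uint8);C[:,:560]=i;k=cv2.resize(s[210:320,180:235],None,fx=3.6,fy=3.6,interpolation=cv2.INTER_CUBIC);C[:k.shape[0],570:570+k.shape[1]]=k
cv2.imwrite("pics/c7.png",C)
E
```

```text
shift [0.1271 0.2472 0.0146] spin 0.1 yaw 95.1 q6 -92.9 p [0.6287 0.1352 0.2143] w 0.05 t 27.25
```

View pics/c7.png

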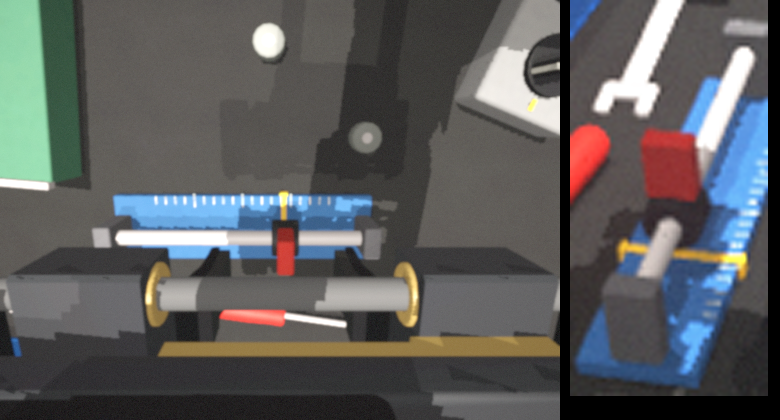

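The tab and collar sit at column ~286 and the mark at column ~284, nearly aligned. I compute the actual offset with the heights.

```bash
python3 - <<'E'
from h import *
m=cams.camera_model("wrist");i=cv2.imread("pics/w7.png")
o,p,R=tool();d=R[:2,1]
hsv=cv2.cvtColor(i,cv2.COLOR_BGR2HSV)
y=cv2.inRange(hsv,(16,100,70),(34,255,255));r=cv2.inRange(hsv,(0,170,70),(6,255,255))
P=np.argwhere(y[190:222,270:300])+[190,270];print("mark",P.mean(0),len(P),np.mean([ray(m,u,v,.012)[:2]@d for v,u in P]))
T=np.argwhere(r[225:275,265:305])+[225,265];print("tab",T.mean(0),len(T))
c=T[T[:,0]>250]; print([ (z,round(float(np.mean([ray(m,u,v,z)[:2]@d for v,u in T])),4)) for z in(.075,.09,.101)])
g=hsv[222:250,262:312,2]
for v in (224,226,248,250): 
    k=np.flatnonzero(hsv[v,262:312,2]<75)+262; print(v,k)
print("tcp along",p[:2]@d)
# top view now
mt=cams.camera_model("top");t=cams.camera("top");cv2.imwrite("pics/t7.png",t)
E
```

```text
mark [204.20945946 283.26351351] 148 0.07942511915037237
tab [251.63649425 285.35632184] 696
[(0.075, 0.0811), (0.09, 0.0809), (0.101, 0.0808)]
224 [273 274 275 276 277 278 279 280 281 282 283 284 285 286 287 288 289 290
 291 292 293 294 295 296 297]
226 [273 274 275 276 277 278 279 280 281 282 283 284 285 286 287 288 289 290
 291 292 293 294 295 296 297]
248 [273 274 275 296 297]
250 [273 274 275 296 297]
tcp along 0.07845388490136282
```

Call:
servo_tool:
  moves: "0.02 0.036 0 0 0.05; 0.04 0.072 0 0 0.05; 0.06 0.108 0 0 0.05; 0.08 0.144 0 0 0.05; 0.09 0.18 0 0 0.05; 0.1 0.21 0 0 0.05; 0.11 0.22 0 0 0.05; 0.11 0.22 0 0 0.05; 0.11 0.22 0 0 0.05; 0.11 0.22 0 0 0.05"

```text
time: 28.13
position: [0.5001, 0.3433, 0.2154]
tool_rot: [-0.044, 0.999, -0.0, 0.0]
ft_force: [-0.6, -0.4, 0.5]
grip_width: 0.0502
grip_force: 0.0
```

```bash
python3 - <<'E'
from h import *
mt=cams.camera_model("top")
for u in((130,246),(132,241)): print([ray(mt,*u,z)[:2].round(4) for z in(.045,.06,.09)])
go(.48,.36,.2,95)
m=cams.camera_model("wrist");i=cams.camera("wrist");cv2.imwrite("pics/w8.png",i)
E
```

```text
[array([0.4936, 0.3579]), array([0.4922, 0.3521]), array([0.4893, 0.3404])]
[array([0.507 , 0.3532]), array([0.5054, 0.3474]), array([0.5021, 0.3359])]
shift [0.0185 0.0184 0.0153] spin 0.1 yaw 95.1 q6 -71.1 p [0.5001 0.3433 0.2154] w 0.0502 t 28.13
```

View pics/w8.png

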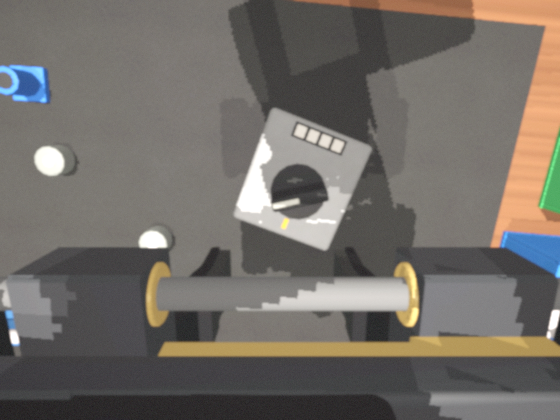

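The wrist view shows the disc centred at (299,191), the bar grip running from the pointer at (273,206) to (327,194), and the yellow tick at (285,223).

```bash
python3 - <<'E'
from h import *
m=cams.camera_model("wrist");i=cv2.imread("pics/w8.png")
print("cam",(-m["R"].T@m["t"]).round(3))
R=lambda u,z:ray(m,*u,z)[:2]
c=R((299,191),.052);t=R((285,223),.045)
print("disc c",c,[R((299,191),z).round(4) for z in(.045,.06)],"tick",t,"dir",np.degrees(np.arctan2(*(t-c)[::-1])),"disc diam",np.linalg.norm(R((271,191),.052)-R((328,191),.052)))
cs=[R(u,.045) for u in((273,108),(372,150),(328,250),(235,214))]
print("counter",np.round(cs,4),np.mean(cs,0),[np.degrees(np.arctan2(*(cs[j]-cs[k])[::-1])) for j,k in((3,0),(2,1))],np.linalg.norm(cs[1]-cs[0]),np.linalg.norm(cs[3]-cs[0]))
for z in(.075,.085): 
  a,b=R((273,206),z),R((327,194),z);print("bar",z,a,b,np.linalg.norm(a-b),np.degrees(np.arctan2(*(a-b)[::-1])),(a+b)/2)
cv2.imwrite("pics/c8.png",cv2.resize(i[150:260,230:380],None,fx=5,fy=5,interpolation=cv2.INTER_CUBIC))
E
```

```text
cam [0.432 0.336 0.379]
disc c [0.49171439 0.35758041] [array([0.493, 0.358]), array([0.4902, 0.3571])] tick [0.52559414 0.34771546] dir -16.23427218267243 disc diam 0.0529144679873831
counter [[0.4201 0.3272]
 [0.4488 0.4211]
 [0.5494 0.3927]
 [0.5209 0.2989]] [0.48481892 0.3599643 ] [np.float64(-15.682528224095334), np.float64(-15.77799217282539)] 0.09821704063391612 0.10476730660775156
bar 0.075 [0.50273012 0.33483387] [0.48792797 0.38045857] 0.04796578539212798 -72.025237800976 [0.49532904 0.35764622]
bar 0.085 [0.50038616 0.3348773 ] [0.48607137 0.37899981] 0.04638650943914 -72.02523780097594 [0.49322876 0.35693855]
```

View pics/c8.png

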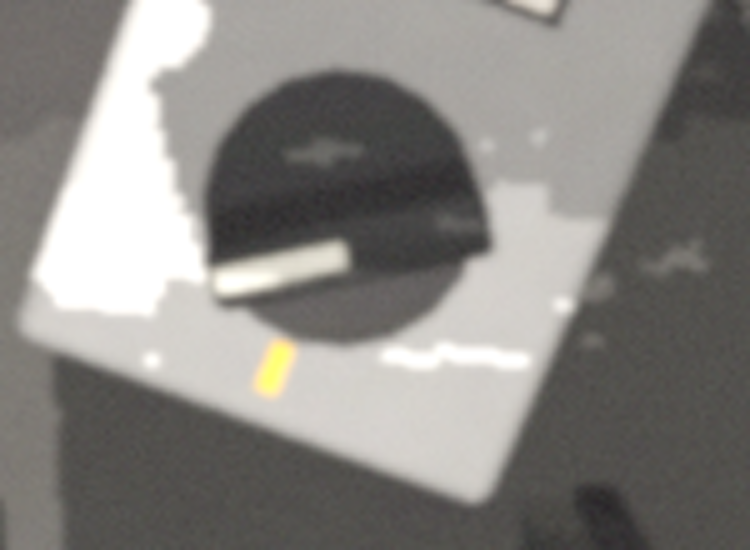

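The disc, counter outline and 8 mm offset agree on a knob axis near (0.4925,0.3577). The bar direction is about -72° and zero is -15.8°, so the knob is at about 0.98 rad.

```bash
python3 - <<'E'
from h import *
go(.4925,.3577,.12,18)
E
```

```text
shift [0.0066 0.0153 0.0954] spin 77.0 yaw 95.0 q6 -71.1 p [0.5004 0.3431 0.2155] w 0.0499 t 28.18
```

Call:
servo_tool:
  moves: "0.007 0.015 0.03 7 0.05; 0.007 0.015 0.06 14 0.05; 0.007 0.015 0.08 21 0.05; 0.007 0.015 0.08 28 0.05; 0.007 0.015 0.08 35 0.05; 0.007 0.015 0.08 42 0.05; 0.007 0.015 0.08 49 0.05; 0.007 0.015 0.08 56 0.05; 0.007 0.015 0.08 63 0.05; 0.007 0.015 0.08 70 0.05"

```text
time: 29.02
position: [0.4925, 0.3571, 0.1355]
tool_rot: [0.54, 0.842, -0.0, 0.0]
ft_force: [-0.3, -0.2, -0.6]
grip_width: 0.05
grip_force: 0.0
```

Call:
servo_tool:
  moves: "0 0 0 7 0.05; 0 0 0 7 0.05; 0 0 0 7 0.05; 0 0 0 7 0.05"

```text
time: 29.35
position: [0.4917, 0.3579, 0.1355]
tool_rot: [0.586, 0.81, -0.0, 0.0]
ft_force: [1.2, -0.6, 0.2]
grip_width: 0.0495
grip_force: 0.0
```

```bash
python3 - <<'E'
from h import *
go(.4925,.3577,.062,18)
E
```

```text
shift [-0.0004  0.0007  0.0735] spin 0.2 yaw 18.2 q6 7.3 p [0.4917 0.3579 0.1355] w 0.0495 t 29.35
```

Call:
servo_tool:
  moves: "0 0 0.03 0 0.045; 0 0 0.055 0 0.04; 0 0 0.073 0 0.04; 0 0 0.073 0 0.04; 0 0 0.073 0 0; 0 0 0.073 0 0; 0 0 0.073 0 0; 0 0 0.073 0 0; 0 0 0.073 0 0; 0 0 0.073 0 0"
  grip_force: 15

```text
time: 30.18
position: [0.4919, 0.3592, 0.0637]
tool_rot: [0.587, 0.81, 0.001, 0.001]
ft_force: [1.0, 1.4, 2.9]
grip_width: 0.0122
grip_force: 15.0
```

Call:
servo_tool:
  moves: "0 0 0 0 0; 0 0 0 0 0; 0 0 0 -7 0; 0 0 0 -14 0; 0 0 0 -21 0; 0 0 0 -28 0; 0 0 0 -35 0; 0 0 0 -41 0; 0 0 0 -46 0; 0 0 0 -46 0"

```text
time: 31.02
position: [0.4907, 0.3582, 0.0636]
tool_rot: [0.222, 0.975, -0.001, -0.0]
ft_force: [-1.7, -2.9, 8.6]
grip_width: 0.012
grip_force: 15.0
```

```bash
python3 - <<'E'
from h import *
go(.4925,.3577,.062,74.2);print(get_obs()["moment"],get_obs()["ft_force"])
E
```

```text
shift [-0.0019  0.0003  0.0016] spin -9.9 yaw 64.3 q6 -38.7 p [0.4907 0.3582 0.0636] w 0.012 t 31.02
[-0.36837099  0.28034199  0.00542784] [-1.69920169 -2.86302776  8.57367715]
```

Call:
servo_tool:
  moves: "0 0 0 -5 0; 0 0 0 -10 0; 0 0 0 -10 0; 0 0 0 -10 0"

```text
time: 31.35
position: [0.4905, 0.3579, 0.0636]
tool_rot: [0.138, 0.99, -0.001, -0.0]
ft_force: [-1.8, -3.6, 9.9]
grip_width: 0.0119
grip_force: 15.0
```

```bash
python3 - <<'E'
from h import *
go(.4925,.3577,.062,74.2);print(get_obs()["moment"],get_obs()["ft_force"])
E
```

```text
shift [-0.002   0.0004  0.0016] spin -0.0 yaw 74.2 q6 -48.5 p [0.4905 0.3579 0.0636] w 0.0119 t 31.35
[-0.54946279  0.2847183  -0.04509306] [-1.76475176 -3.55366973  9.87656314]
```

Call:
servo_tool:
  moves: "0 0 0 -3 0; 0 0 0 -4 0; 0 0 0 -4 0"

```text
time: 31.6
position: [0.4903, 0.3579, 0.0636]
tool_rot: [0.104, 0.995, -0.001, -0.001]
ft_force: [-1.7, -2.7, 8.8]
grip_width: 0.0129
grip_force: 15.0
```

```bash
python3 - <<'E'
from h import *
go(.4925,.3577,.062,74.2);print(get_obs()["moment"],get_obs()["ft_force"])
E
```

```text
shift [-0.0022  0.0003  0.0016] spin 3.9 yaw 78.1 q6 -52.5 p [0.4903 0.3579 0.0636] w 0.0129 t 31.6
[-0.5898317   0.26013792 -0.38192692] [-1.67387259 -2.73329775  8.78684842]
```

The moment jumped to 0.38 N m and the grip was forced wider, so the knob is at its stop. I release in place and rise.

Call:
servo_tool:
  moves: "0 0 0 0 0.04; 0 0 0 0 0.04; 0 0 0 0 0.04; 0 0 0 0 0.04; 0 0 0 0 0.04; 0 0 0 0 0.04; 0 0 -0.04 0 0.04; 0 0 -0.08 0 0.04; 0 0 -0.12 0 0.04; 0 0 -0.15 0 0.04"

```text
time: 32.43
position: [0.4918, 0.3593, 0.2155]
tool_rot: [0.103, 0.995, 0.001, 0.001]
ft_force: [0.3, 0.5, 0.5]
grip_width: 0.04
grip_force: 0.0
```

Call:
servo_tool:
  moves: "0.01 0.04 0 0 0.05; 0.02 0.08 0 0 0.05; 0.03 0.12 0 0 0.05; 0.04 0.16 0 0 0.05; 0.04 0.2 0 0 0.05; 0.04 0.2 0 0 0.05; 0.04 0.2 0 0 0.05; 0.04 0.2 0 0 0.05"

```text
time: 33.1
position: [0.4924, 0.562, 0.2115]
tool_rot: [0.103, 0.995, -0.001, -0.001]
ft_force: [0.8, -0.1, -0.8]
grip_width: 0.0503
grip_force: 0.0
```

```bash
python3 - <<'E'
from h import *
i=cams.camera("top");s=cams.camera("side");w=cams.camera("wrist")
cv2.imwrite("pics/t9.png",i)
C=np.zeros((600,800,3),np.uint8)
C[:300,:]=cv2.resize(i[140:290,70:470],(800,300),interpolation=cv2.INTER_CUBIC)
C[300:,:400]=cv2.resize(s[150:390,130:390],(400,300)); C[300:,400:]=cv2.resize(w,(400,300))
cv2.imwrite("pics/c9.png",C)
E
```

```text
(no output)
```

View pics/c9.png

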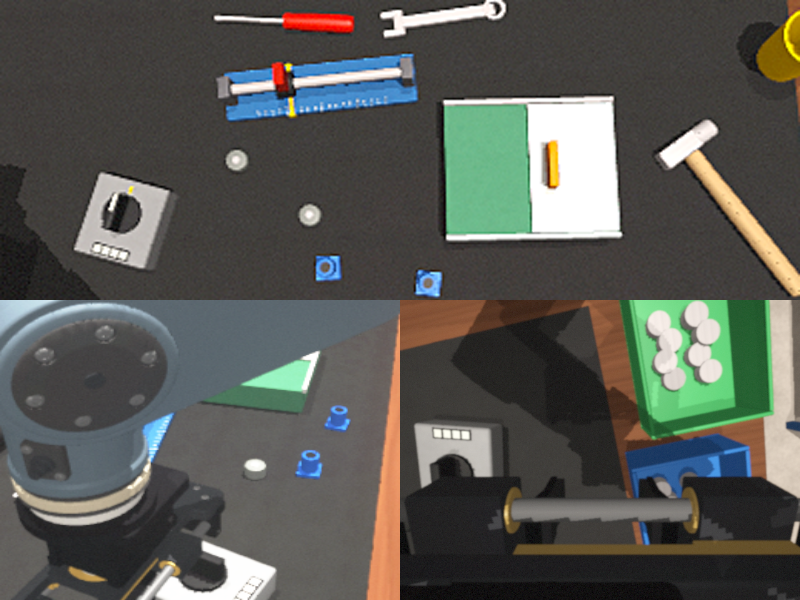

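The top view shows the cover shut with no −y gap, the tab over the mark, the knob bar parallel to the tick direction, and buffers and tools in place. One last numeric check of the collar and cover, then I hand in.

```bash
python3 - <<'E'
from h import *
m=cams.camera_model("top");i=cv2.imread("pics/t9.png");d=np.array([-.084,.9965])
P=mark("top") if False else None
for n,lo,hi,z in(("red",(0,180,80),(6,255,255),.095),("yel",(18,110,90),(34,255,255),.012),("handle",(8,150,90),(22,255,255),.088)):
  for a,c,b,r in blobs(i,lo,hi,5):
    if 205<c[0]<225 and 165<c[1]<205 or n=="handle" and 330<c[0]<360 and 200<c[1]<240: X=ray(m,*c,z)[:2];print(n,a,c,X.round(4),(X@d).round(4))
E
```

```text
red 79 [209.6 178.2] [0.6636 0.1369] 0.0807
yel 12 [213.8 172.9] [0.7013 0.141 ] 0.0816
yel 21 [215.4 194.6] [0.6378 0.1357] 0.0817
handle 50 [344.5 221.6] [ 0.5425 -0.2134] -0.2583
handle 6 [347.8 214.5] [ 0.561  -0.2228] -0.2692
```

```bash
python3 -c "
from rig import job
print(job.hand_in())"
```

```text
the job is handed in; nothing more can be done
None
```

I handed the job in at about 33 s of the 205 s allowed; the hand-in returned no verdict. All three bushes present are in the box with the cover shut to its stop, the collar measures within about 1.5 mm of the yellow mark, and the knob is against its zero stop.

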